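# Roll a bar into the drilling cradle

## Robot

A 6-joint arm with a two-finger parallel gripper is mounted at the origin on the work surface. World frame = base frame: x ahead of the robot, y to its left, z up, the work surface at z = 0. Lengths are in m, angles in rad, forces in N, time in s.
With the tool pointing down it reaches from about 0.35 to 0.85 m from the base axis. Payload 8.1 kg.
Tool frame: the origin (TCP) lies on the centre line of the jaws, within the pads' length; the fingertips stand manip.tip_extent ahead of it and the grasp point (between the pads) is the TCP (manip.tip_extent is the distance from the TCP to the fingertips, in m); z points along the fingers, y is the line along which they close (so a half turn about z gives the same grasp; the last joint's range is limited). The gripper opens to 85 mm and grips with 20 to 120 N. Pads are 22 mm wide; open, the fingers measure 114 mm over their backs; the gripper's body (76 mm by 85 mm) begins 54 mm behind the grasp point. The pads swing forward as they close: fully open they stand 13 mm farther back than shut.
Start: joints at [1.22, 0.13, 1.488, -0, 1.523, -0.085], TCP at [0.158, 0.579, 0.25] pointing down, gripper open.
Joint ranges: [-2.96, 2.96], [-0.89, 2.26], [0.02, 2.5], [-1.34, 4.48], [0, 2.73], [-2.66, 2.66]. Speed limits (rad/s): [2.39, 2.39, 2.79, 3.14, 3.14, 3.14].

## Interface

Orientations are given as a 3x3 rotation matrix whose columns are the frame's x, y, z axes.
In Python, from workcell import manip gives the robot as it stands.
- The arm moves only by the tool send_rows, never from a script. Its argument "steps" is a list of rows, each a list of 4 numbers: the shift along the world's x, y, z in mm, then the turn about the world's z in degrees. A call has 1 to 20 rows; each row is the pose to reach, as a shift and turn from the pose commanded when the call began; what a row does not reach only later rows make up. A row lasts 1/10 s, in which the tool goes at most 50 mm and 8.59 degrees, less where a joint would pass 70% of its speed; a pose out of reach is approached as far as the arm can. A call with a gripper value outside its range is refused whole. "fingers" is the opening, from 0 (shut) to 1 (fully open), set as the call begins (left out, the last holds). The fingers move at their own pace and stop on an object; "grip_force" is the grip in N (left out, the last holds). Time passes only in rows, so rows that repeat a pose let the fingers close. It gives the time, the measured TCP pose, the force, the opening and the grip force at its end, in the units of the state.
- manip.sense(): the state, without advancing time (a new reading comes with each control period).
- manip.camera(name): name is "scene" or "side" or "wrist"; returns a dict with "pixels" (420x560x3 uint8, red, green, blue), "range_z" (420x560 float32, m along the optical axis (not along the pixel's ray), 0 where there is no reading), "fx", "fy", "cx", "cy" (pixels), "R" (3x3) and "t" (3): a world point X has camera coordinates R X + t. Camera axes: x right, y down, z forward; pixel columns grow to the right and rows downward; lengths in m; the calibration is good to about 2 mm. A picture is of the moment at which its call begins.
- manip.finish_job(): hands the job in; it is judged then, once.
The state is a dict: "time_s": time; "joint_pos": joint angles; "qvel": joint speeds; "joint_efforts": joint torques, N m; "ee_pos": TCP position; "tcp_rot": TCP orientation; "force": force on the tool from outside, world axes, zero at the start; "torque": the same for the moment, N m; "width": finger opening in m; "grip_force": force on a finger pad.
Only numpy, scipy, OpenCV 4.12 (cv2) and the standard library are available. Lean on these libraries where they do the work, as an engineer would, in place of code of your own. Each camera call takes 0.05 s, during which the arm holds its last target. There are 200 camera calls.

## Task

Two round wooden bars lie on the deck of the drilling cradle. With your fingers, push the thicker one so that it rolls across the deck and drops into the V-groove, then push it endwise along the groove until its end rests against the stop. Do not lift the bar, and leave the thinner bar and everything else where they are.

Things in the scene. Friction and masses are not known exactly. Their poses are not given: they have to be found in the camera images.
- cradle: drilling cradle fixed to the bench: a flat plywood deck on the robot's side, a long V-groove along its far edge. Origin on the bench under the groove's middle; x across the groove, away from the deck and robot; y along the groove towards the end stop (robot's left); z up. Deck top: 36 mm above the bench, x -250 to -24 mm, y -250 to 250 mm. The other points have its axes
- groove (a point): middle of the V-groove's bottom line, 12 mm above the bench, 24 mm below the deck. The 90-degree groove runs along cradle y, -250 to 250 mm, open at the -y end. Its near face rises at 45 degrees to meet the deck flush at x -24 mm; its far face rises at 45 degrees to x +44 mm, 56 mm above the bench, then a flat ledge to x +70 mm
- stop (a point): the end stop: an aluminium plate standing across the groove at its +y end. This point is on its face that looks along the groove (cradle x 0, y 230 mm), 43 mm above the bench; the plate is 22 mm thick, spans x -26 to +72 mm, its top is 70 mm above the bench
- thick_bar: the thicker round wooden bar, 44 mm diameter, 120 mm long, about 0.15 kg, lying on the deck roughly parallel to the groove, free to roll. Origin at its centre; y along the bar, x and z turn as it rolls. Centre 58 mm above the bench on the deck; seated in the groove: at cradle x 0, 43 mm above the bench; with its end on the stop: at cradle y 170 mm
- thin_bar: the thinner round bar of the same wood, 28 mm diameter, 120 mm long, lying on the deck in the other place (either bar may be on the left); origin at its centre, y along the bar
- tape_measure: a grey tape measure 55 x 40 x 32 mm, standing loose on the deck between the two bars' places, near the robot-side edge; origin at the middle of its underside
- offcut: a small pale wood offcut 34 x 30 x 24 mm, loose on the deck between the two bars' places, nearer the groove; origin at the middle of its underside
- mallet: a wooden mallet lying left of the cradle, 60 mm high; origin under its handle
- glue: a glue bottle, 60 mm diameter, 170 mm tall, standing beside the cradle; origin at the middle of its underside
- screwdriver: a screwdriver lying right of the cradle; origin at its underside
- try_square: a try square lying right of the cradle; origin under its stock
- screw_jar: a jar with a steel lid, 72 mm diameter, 85 mm tall, standing beside the cradle; origin at the middle of its underside
Things that resemble listed ones, but are neither listed nor needed, are in the scene too. What is shaped like the thick_bar but pink or purple is not meant.

How it is judged:
On the way, in this order (a step that is already met when the one before it is completed fails the run):
1. the thicker bar has rolled (turned more than 70 degrees about its axis) while on the deck (angle between thick_bar's own z axis and vertical above 1.22 rad and z of thick_bar in the frame of cradle between 0.053 and 0.065 m), for 0.05 s.
2. the thicker bar lies in the V-groove, still short of the stop (x of thick_bar in the frame of cradle between -0.004 and 0.004 m and z of thick_bar in the frame of cradle between 0.039 and 0.047 m and angle between the y axis of thick_bar and the y axis of cradle, either way round below 0.06 rad and y of thick_bar in the frame of cradle below 0.16 m), for 0.1 s.
At the end, for the whole second after the job is handed in: the thicker bar rests in the V-groove (centre within 4 mm of the groove's middle plane and of its seated height, within 3 degrees of parallel), its end within 4 mm of the stop, at rest; the thinner bar within 15 mm and every other loose thing within 20 mm of where it was (x of thick_bar in the frame of cradle between -0.004 and 0.004 m and z of thick_bar in the frame of cradle between 0.039 and 0.047 m and angle between the y axis of thick_bar and the y axis of cradle, either way round below 0.06 rad and y of thick_bar in the frame of cradle between 0.166 and 0.173 m and linear speed of thick_bar below 0.01 m/s and distance of thin_bar from where it was at the start of the episode below 0.015 m and distance of each of tape_measure, offcut, mallet, glue, screwdriver, try_square, screw_jar from where it was at the start of the episode below 0.02 m); the robot touches nothing.
It fails at once if the thicker bar is lifted more than 12 mm off the deck (z of thick_bar in the frame of cradle above 0.07 m).
It fails at once if the thinner bar is moved more than 30 mm (distance of thin_bar from where it was at the start of the episode above 0.03 m).
It fails at once if another loose thing is moved more than 40 mm (distance of any of tape_measure, offcut, mallet, glue, screwdriver, try_square, screw_jar from where it was at the start of the episode above 0.04 m).
It also fails if it takes over 51 s, if anything falls off the work surface, if the arm or the gripper's body presses on something with over 40 N, if the wrist force passes 120 N, or if a joint passes its speed limit or range.

## Working session

There is one attempt and no reset: what is moved stays moved. The work goes in short steps, Python scripts to look and compute and a tool call to move; the robot and the scene stay as the last step left them, time stands still between calls to the robot, and variables do not carry over. Pictures are saved under pics/ and viewed, at most 10 in all, crops included, and the job is handed in when it is done.

Besides the shell and the picture viewer there is one more tool, called after "Emit:" by a JSON object that holds its "fn" and its "kwargs", one argument or row to a line. send_rows: Moves the arm, as the interface text tells. Its arguments: {"type":"object","properties":{"steps":{"type":"array"},"fingers":{"type":"number"},"grip_force":{"type":"number"}},"required":["steps"]}

```bash
mkdir -p pics; python3 - <<'E'
from workcell import manip
import cv2,numpy as np,pickle
for n in("scene","side"):
    c=manip.camera(n);pickle.dump(c,open(n+".pkl","wb"));cv2.imwrite(f"pics/{n}0.png",c["pixels"][:,:,::-1])
    print(n,-c["R"].T@c["t"])
print(manip.tip_extent,manip.sense())
E
```

```text
scene [ 1.1138824  -0.51973871  1.02708542]
side [0.47015887 0.98940315 1.17879206]
0.019 {'time_s': 0.1, 'joint_pos': array([ 1.21960013e+00,  1.31083896e-01,  1.48917382e+00,  3.30904792e-05,
        1.52300892e+00, -8.54040877e-02]), 'qvel': array([ 3.60845414e-04, -1.83953225e-03, -3.14802502e-03,  5.06544827e-04,
        9.80504961e-04, -1.04619458e-05]), 'joint_efforts': array([ 5.09225993e-04, -5.70956290e+01, -5.01937938e+01, -2.94465535e-04,
        8.20076675e-03,  5.43186820e-05]), 'ee_pos': array([0.15741323, 0.57850049, 0.24934847]), 'tcp_rot': array([[-9.64884261e-01,  2.62674692e-01, -6.06918264e-04],
       [ 2.62675335e-01,  9.64883016e-01, -1.56042809e-03],
       [ 1.75720156e-04, -1.66505497e-03, -9.99998598e-01]]), 'force': array([ 0.21077639,  0.24770591, -0.2473372 ]), 'torque': array([ 0.02043145, -0.03007788,  0.02252759]), 'grip_force': 0.0, 'width': 0.08565108566328831}
```

View pics/scene0.png

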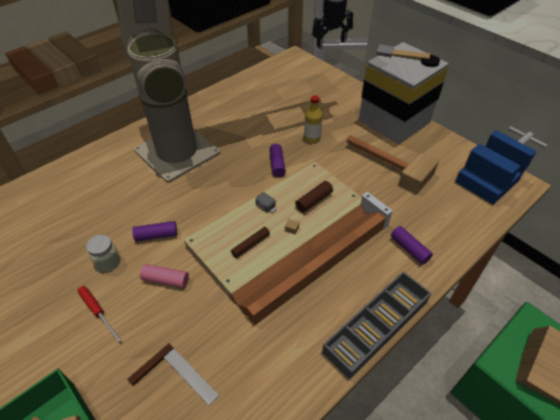

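View pics/side0.png

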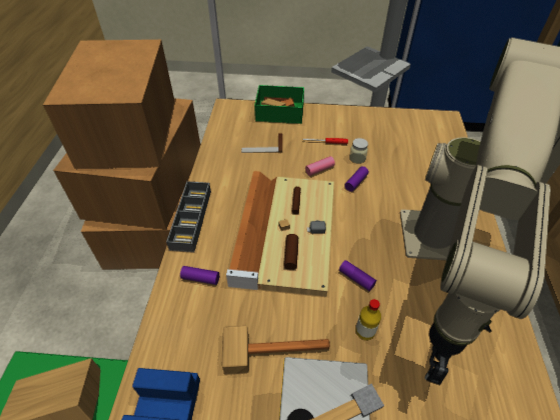

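The scene view shows the thick bar at (314,195) and the thin bar at (250,242), with the offcut at (292,226), the tape measure at (265,202) and the stop at (376,210). The side view shows the thick bar at (291,252), the stop at (243,278) and the deck spanning (262–335, 178–290). Next I'll work out their positions.

```bash
cat > h.py <<'E'
import numpy as np,cv2,pickle
def pts(c):
    z=c["range_z"];v,u=np.mgrid[:z.shape[0],:z.shape[1]]
    P=np.stack([(u-c["cx"])/c["fx"]*z,(v-c["cy"])/c["fy"]*z,z],-1)
    P=(P-c["t"])@c["R"]; P[z==0]=np.nan
    return P
def ray(c,u,v,h):
    d=c["R"].T@np.array([(u-c["cx"])/c["fx"],(v-c["cy"])/c["fy"],1]);o=-c["R"].T@c["t"]
    return o+d*(h-o[2])/d[2]
def blob(m,uv):
    n,l=cv2.connectedComponents(m.astype(np.uint8)); return l==l[uv[1],uv[0]]
E
python3 - <<'E'
from h import *
seeds={"scene":dict(thick=(314,195),thin=(250,242),offcut=(292,226),tape=(265,202)),"side":dict(thick=(291,252),thin=(296,202),offcut=(284,225),tape=(317,227))}
for n in seeds:
    c=pickle.load(open(n+".pkl","rb"));P=pts(c);z=P[:,:,2]
    up=(z>0.042)&(z<0.1)
    px=c["pixels"].astype(int)
    deck=(abs(z-0.036)<.004)&(px[:,:,1]>.7*px[:,:,0])
    uv=(275,240) if n=="side" else (280,200)
    D=blob(deck,uv); r=cv2.minAreaRect(P[D][:,:2].astype(np.float32)*1000)
    print(n,"deck",r,cv2.boxPoints(r).round(1).tolist(),D.sum(),np.median(z[D]))
    for k,s in seeds[n].items():
        m=blob(up,s);q=P[m]; r=cv2.minAreaRect(q[:,:2].astype(np.float32)*1000)
        print(k,m.sum(),np.round(r[0],1),np.round(r[1],1),round(r[2],1),"ztop",np.percentile(q[:,2],[50,95]).round(4))
E
```

```text
scene deck ((504.26641845703125, 33.98381042480469), (504.9842834472656, 275.1123046875), 87.15725708007812) [[354.3999938964844, -211.39999389648438], [629.0999755859375, -225.0], [654.2000122070312, 279.29998779296875], [379.3999938964844, 293.0]] 8572 0.03668168928526021
thick 588 [500.1 160.1] [ 61.8 124.5] 2.5 ztop [0.0745 0.0818]
thin 437 [503.9 -78.7] [ 32.9 133.1] 2.6 ztop [0.0607 0.0662]
offcut 152 [540.3  38. ] [33.7 35.8] 23.8 ztop [0.0593 0.0629]
tape 282 [426.9  41.7] [64.3 42.2] 7.9 ztop [0.0656 0.0712]
side deck ((485.67657470703125, 34.22892761230469), (506.6736145019531, 226.88906860351562), 87.93942260742188) [[363.20001220703125, -214.89999389648438], [589.9000244140625, -223.0], [608.2000122070312, 283.29998779296875], [381.3999938964844, 291.5]] 5419 0.03604295055771737
thick 453 [505.9 162.4] [ 43.8 123.8] 0.6 ztop [0.0752 0.0818]
thin 192 [504.2 -82.8] [124.7  27.4] 89.9 ztop [0.0603 0.0665]
offcut 99 [539.1  40.4] [35.1 34.6] 28.4 ztop [0.058  0.0636]
tape 193 [420.5  43.5] [53.5 48.1] 8.6 ztop [0.0651 0.0704]
```

Emit:
{"fn": "send_rows", "kwargs": {
  "steps": [
    [100,-136,0,6],
    [200,-272,0,13],
    [305,-416,0,13],
    [305,-416,0,13],
    [305,-416,0,13],
    [305,-416,0,13],
    [305,-416,0,13],
    [305,-416,0,13],
    [305,-416,0,13],
    [305,-416,0,13],
    [305,-416,0,13],
    [305,-416,0,13],
    [305,-416,0,13],
    [305,-416,0,13],
    [305,-416,0,13]
  ],
  "fingers": 0.6
}}

```text
time_s: 1.6
ee_pos: [0.4619, 0.1641, 0.2502]
tcp_rot: [[-0.999, 0.037, -0.0], [0.037, 0.999, 0.0], [0.0, 0.0, -1.0]]
force: [0.3, -0.0, 0.3]
width: 0.0512
grip_force: 0.0
```

```bash
python3 - <<'E'
from workcell import manip
from h import *
c=manip.camera("wrist");pickle.dump(c,open("wrist.pkl","wb"));cv2.imwrite("pics/w1.png",c["pixels"][:,:,::-1])
s=manip.sense();print(s["ee_pos"],s["tcp_rot"].round(3),s["width"])
P=pts(c);z=P[:,:,2]
m=(z>.064)&(z<.085)
n,l,st,ce=cv2.connectedComponentsWithStats(m.astype(np.uint8))
for i in range(1,n):
    if st[i,4]>300:
        q=P[l==i];r=cv2.minAreaRect(q[:,:2].astype(np.float32)*1000);print(st[i],np.round(r[0],1),np.round(r[1],1),round(r[2],1),q[:,2].max())
E
```

```text
[0.46204591 0.16395487 0.25033235] [[-0.999  0.037  0.   ]
 [ 0.037  0.999  0.   ]
 [-0.     0.    -1.   ]] 0.051087859499271714
[ 129  133   45   54 1808] [420.4  42.2] [52.5 39.6] 5.2 0.07003343147791566
[ 213  214  114   40 3955] [505.8 161.1] [ 42.  119.8] 0.8 0.08163420081184695
```

View pics/w1.png

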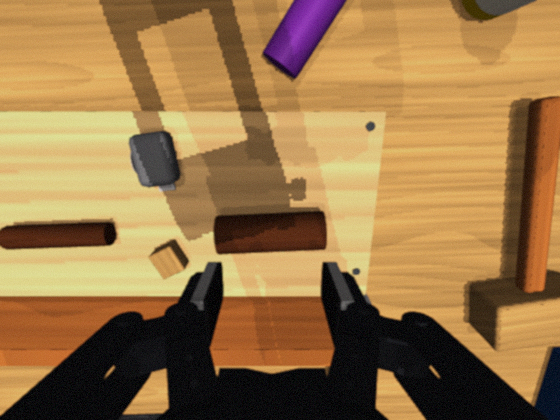

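The wrist view shows the thick bar at (270,232), clear of the open fingers at (215,290) and (330,290). The offcut is at (168,259), the tape measure at (155,158), and the deck–groove edge runs along row 297. I'll refine the cradle pose from the deck edges.

```bash
python3 - <<'E'
from h import *
c=pickle.load(open("wrist.pkl","rb"));p=c["pixels"].astype(int)
g=cv2.GaussianBlur(c["pixels"],(3,3),0).astype(int)
r=g[:,:,1]/(g[:,:,0]+1)
A=[]
for u in list(range(20,150,5))+list(range(240,320,5)):
    v=270+np.argmax(-np.diff(r[270:320,u])); A.append(ray(c,u,v+.5,.036)[:2])
A=np.array(A);k=np.polyfit(A[:,1],A[:,0],1)
for _ in range(3):
    e=abs(A[:,0]-np.polyval(k,A[:,1]));A2=A[e<.003];k=np.polyfit(A2[:,1],A2[:,0],1)
print("groove edge x=%.4f+%.4f y"%(k[1],k[0]),len(A2),len(A))
a=-np.arctan(k[0]);X=np.array([np.cos(a),np.sin(a)]);Y=np.array([-X[1],X[0]])
print("left edge",ray(c,385,112,.036),ray(c,369,290,.036))
L=(ray(c,385,112,.036)+ray(c,369,290,.036))[:2]/2
O=X*(np.array([k[1],0])@X+.024)+Y*(L@Y-.25)
print("O",O,"yaw",a); b=np.array([.5058,.1611])-O;print("bar in cradle",b@X,b@Y)
E
```

```text
groove edge x=0.5984+0.0375 y 41 42
left edge [0.38273348 0.28815752 0.036     ] [0.59937996 0.28490917 0.036     ]
O [0.62355157 0.03138814] yaw -0.037489010296601975
bar in cradle -0.12253046556503554 0.12520736920509193
```

Emit:
{"fn": "send_rows", "kwargs": {
  "steps": [
    [0,0,-50,0],
    [0,0,-100,0],
    [0,0,-140,0],
    [0,0,-165,0],
    [0,0,-175,0],
    [0,0,-181,0],
    [0,0,-185,0],
    [0,0,-187,0],
    [0,0,-189,0],
    [0,0,-191,0],
    [0,0,-191,0]
  ]
}}

```text
time_s: 2.75
ee_pos: [0.4628, 0.163, 0.0595]
tcp_rot: [[-0.999, 0.039, 0.0], [0.039, 0.999, 0.0], [-0.0, 0.0, -1.0]]
force: [-0.3, -0.1, -0.3]
width: 0.0513
grip_force: 0.0
```

```bash
python3 - <<'E'
from workcell import manip
from h import *
c=manip.camera("wrist");cv2.imwrite("pics/w2.png",c["pixels"][:,:,::-1])
c=manip.camera("side");cv2.imwrite("pics/s2.png",cv2.resize(c["pixels"][150:310,210:410,::-1],None,fx=4,fy=3.75))
s=manip.sense();print(s["ee_pos"],s["force"])
E
```

```text
[0.46276037 0.16293382 0.05954001] [ 0.99231428 -0.15486713  0.24018533]
```

View pics/w2.png

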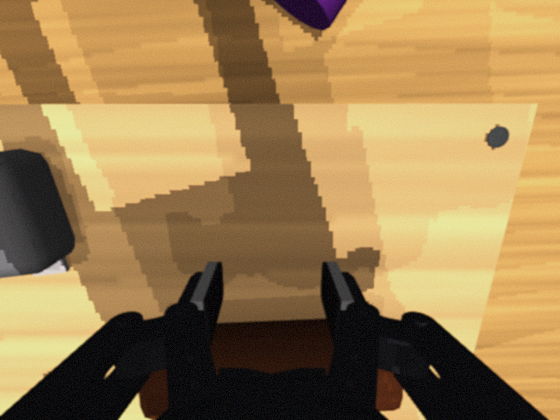

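The fingers stand on the deck just behind the bar, at about (215,280) and (330,280), and the tape measure is clear to the left at (30,210). I'll roll the bar now.

Emit:
{"fn": "send_rows", "kwargs": {
  "steps": [
    [5,0,0,0],
    [10,0,0,0],
    [14,-0.5,0,0],
    [18,-0.5,0,0],
    [22,-1,0,0],
    [26,-1,0,0],
    [30,-1,0,0],
    [34,-1,0,0],
    [38,-1.5,0,0],
    [42,-1.5,0,0],
    [46,-1.5,0,0],
    [50,-2,0,0],
    [54,-2,0,0],
    [58,-2,0,0],
    [62,-2,0,0],
    [66,-2.5,0,0],
    [70,-2.5,0,0],
    [74,-3,0,0],
    [78,-3,0,0],
    [82,-3,0,0]
  ]
}}

```text
time_s: 4.85
ee_pos: [0.5449, 0.1599, 0.0593]
tcp_rot: [[-0.999, 0.039, -0.0], [0.039, 0.999, -0.0], [0.0, -0.0, -1.0]]
force: [-0.7, -0.5, 0.8]
width: 0.0516
grip_force: 0.0
```

```bash
cat > look.py <<'E'
from workcell import manip
from h import *
import sys
c=manip.camera("scene");cv2.imwrite("pics/%s.png"%sys.argv[1],cv2.resize(c["pixels"][120:320,170:430,::-1],None,fx=3,fy=3))
s=manip.sense();print(s["time_s"],s["ee_pos"],s["force"])
O=np.array([.62355,.03139]);a=-.0375;X=np.array([np.cos(a),np.sin(a)]);Y=np.array([-X[1],X[0]])
P=pts(c);d=P[:,:,:2]-O;x=d@X;y=d@Y;z=P[:,:,2];p=c["pixels"].astype(int)
print("TCP cradle",(s["ee_pos"][:2]-O)@X,(s["ee_pos"][:2]-O)@Y)
m=(p.sum(2)<200)&(p[:,:,0]>1.3*p[:,:,2])&(z>.02)&(z<.09)&(abs(x)<.24)&(abs(y)<.228)
n,l,st,_=cv2.connectedComponentsWithStats(m.astype(np.uint8))
for i in range(1,n):
    if st[i,4]>60:
        k=l==i;print(st[i],"x",np.percentile(x[k],[2,50,98]).round(3),"y",np.percentile(y[k],[1,50,99]).round(3),"z",np.percentile(z[k],[5,50,98]).round(3))
E
python3 look.py a1
```

```text
4.9 [0.5454644  0.15988428 0.05943359] [ 0.51137478 -0.05928827  0.37218858]
TCP cradle -0.08284810906387008 0.12547641557457576
[306 192  45  36 774] x [-0.106 -0.044 -0.027] y [0.066 0.116 0.183] z [0.036 0.071 0.083]
[333 212  42  26 220] x [0.006 0.022 0.039] y [0.086 0.154 0.221] z [0.022 0.037 0.054]
[261 218 125  98 806] x [0.067 0.068 0.07 ] y [-0.225 -0.025  0.221] z [0.022 0.038 0.054]
[231 228  38  30 405] x [-0.12  -0.107 -0.1  ] y [-0.18  -0.125 -0.064] z [0.038 0.06  0.067]
```

View pics/a1.png

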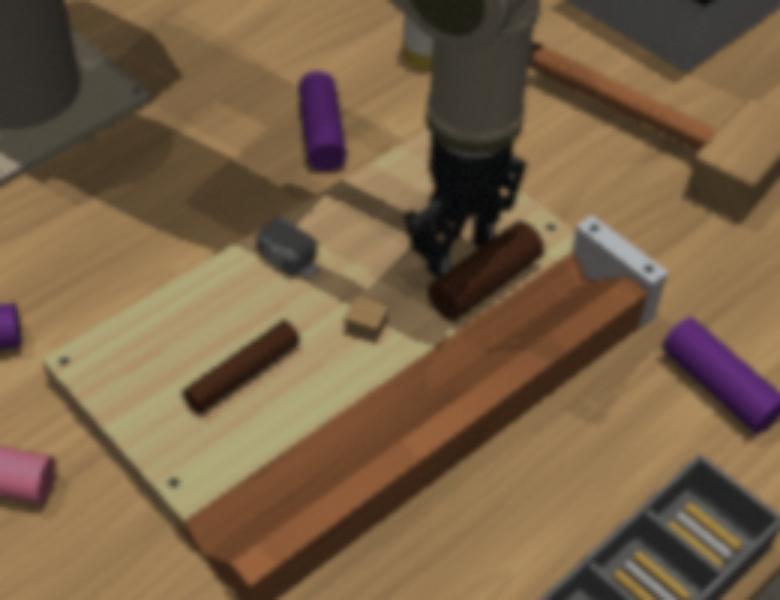

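The bar is parallel to the groove at about (485,270) in the crop, just short of the groove edge, and the other objects haven't moved. I'll push on until it drops in.

Emit:
{"fn": "send_rows", "kwargs": {
  "steps": [
    [4,0,0,0],
    [8,0,0,0],
    [12,-0.5,0,0],
    [16,-0.5,0,0],
    [19,-0.5,0,0],
    [22,-1,0,0],
    [25,-1,0,0],
    [28,-1,0,0],
    [31,-1,0,0],
    [33,-1,0,0],
    [33,-1,0,0],
    [33,-1,0,0],
    [33,-1,0,0],
    [33,-1,0,0]
  ]
}}

```text
time_s: 6.3
ee_pos: [0.5775, 0.159, 0.0592]
tcp_rot: [[-0.999, 0.039, -0.0], [0.039, 0.999, -0.0], [0.0, -0.0, -1.0]]
force: [-0.9, -0.2, 0.2]
width: 0.0511
grip_force: 0.0
```

```bash
python3 look.py a2
```

```text
6.35 [0.57750931 0.15895951 0.0592967 ] [-0.28167318 -0.40571111  0.04488184]
TCP cradle -0.0507910611573311 0.12575370286767573
[314 198  29  23 130] x [-0.088 -0.054 -0.04 ] y [0.086 0.138 0.179] z [0.033 0.038 0.082]
[312 207  61  38 903] x [-0.021  0.009  0.037] y [0.032 0.112 0.209] z [0.025 0.054 0.068]
[261 219 125  97 799] x [0.066 0.068 0.07 ] y [-0.222 -0.022  0.222] z [0.022 0.037 0.054]
[231 228  38  30 405] x [-0.119 -0.107 -0.1  ] y [-0.18  -0.126 -0.064] z [0.038 0.06  0.067]
```

View pics/a2.png

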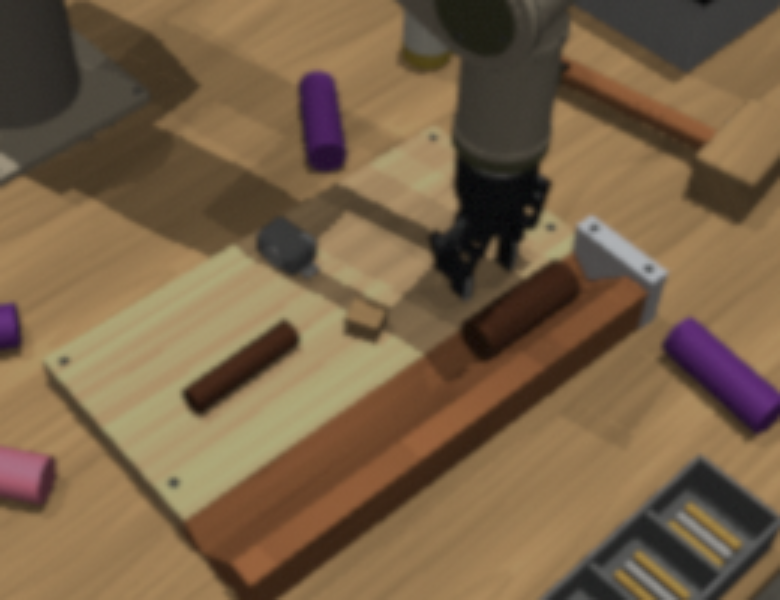

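The bar now lies in the groove at about (520,310), with a gap to the stop. I'll lift, shut the fingers, and come down in the groove behind its −y end.

Emit:
{"fn": "send_rows", "kwargs": {
  "steps": [
    [0,0,30,0],
    [0,0,60,0],
    [0,0,80,0],
    [15,-30,80,0],
    [30,-65,80,0],
    [47,-98,80,0],
    [47,-98,80,0],
    [47,-98,60,0],
    [47,-98,35,0],
    [47,-98,15,0],
    [47,-98,5,0],
    [47,-98,0,0],
    [47,-98,-3,0],
    [47,-98,-5,0],
    [47,-98,-5,0]
  ],
  "fingers": 0
}}

```text
time_s: 7.85
ee_pos: [0.6251, 0.061, 0.0551]
tcp_rot: [[-0.999, 0.039, 0.001], [0.039, 0.999, 0.0], [-0.001, 0.0, -1.0]]
force: [-0.4, -1.2, 0.9]
width: 0.0001
grip_force: 0.0
```

```bash
python3 look.py a3
```

```text
7.9 [0.62512989 0.06101446 0.0551367 ] [-0.08839846  0.2311564   0.03268285]
TCP cradle 0.00046812235070432025 0.02966286046840099
[292 207  72  62 978] x [-0.011  0.016  0.043] y [-0.068  0.088  0.187] z [0.025 0.052 0.068]
[286 218  18  15  64] x [-0.102 -0.081 -0.064] y [-0.014  0.     0.051] z [0.034 0.044 0.056]
[261 219 125  96 789] x [0.067 0.068 0.07 ] y [-0.223 -0.028  0.222] z [0.022 0.037 0.054]
[231 227  38  31 416] x [-0.121 -0.107 -0.1  ] y [-0.18  -0.124 -0.063] z [0.038 0.06  0.067]
[286 236  33  28 265] x [-0.031 -0.017 -0.001] y [-0.072 -0.017  0.028] z [0.021 0.028 0.047]
```

View pics/a3.png

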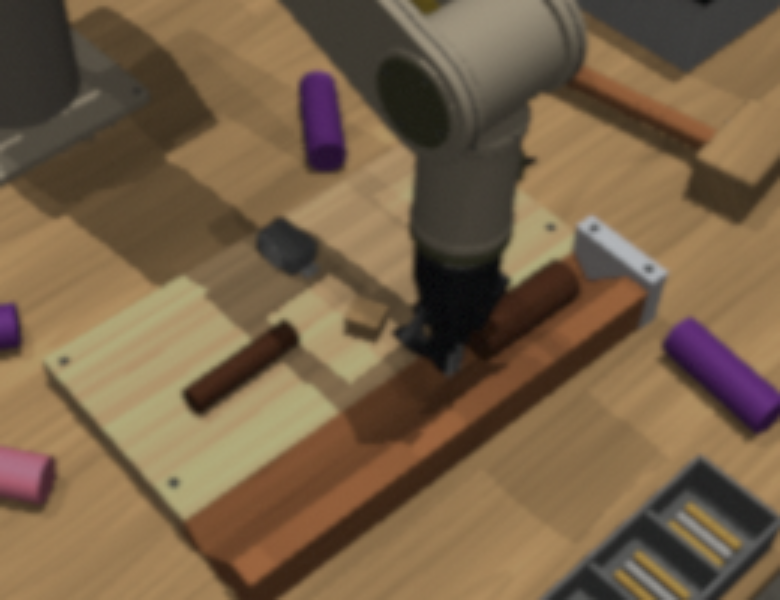

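The shut fingers are in the groove at (445,350), behind the bar's end. I'll push it along +y.

Emit:
{"fn": "send_rows", "kwargs": {
  "steps": [
    [0,4,0,0],
    [0,8,0,0],
    [0.5,12,0,0],
    [0.5,16,0,0],
    [0.5,20,0,0],
    [1,24,0,0],
    [1,28,0,0],
    [1,32,0,0],
    [1.5,36,0,0],
    [1.5,40,0,0],
    [1.5,44,0,0],
    [2,48,0,0],
    [2,51,0,0],
    [2,54,0,0],
    [2,56,0,0],
    [2,56,0,0]
  ]
}}

```text
time_s: 9.5
ee_pos: [0.6266, 0.1173, 0.0543]
tcp_rot: [[-0.999, 0.039, 0.0], [0.039, 0.999, 0.0], [-0.0, 0.0, -1.0]]
force: [0.1, 0.2, 0.2]
width: -0.0002
grip_force: 0.0
```

```bash
python3 look.py a4
```

```text
9.55 [0.62657101 0.11712492 0.05430812] [-0.20431351 -1.08299382  0.135647  ]
TCP cradle -0.00019542304197848808 0.08578790983953809
[307 201  65  56 860] x [-0.009  0.017  0.046] y [-0.014  0.128  0.221] z [0.027 0.053 0.067]
[261 219 125  96 802] x [0.067 0.068 0.07 ] y [-0.222 -0.022  0.222] z [0.022 0.037 0.054]
[300 224  35  29 265] x [-0.03  -0.016  0.005] y [-0.02   0.039  0.085] z [0.021 0.029 0.049]
[231 228  38  30 407] x [-0.12  -0.107 -0.1  ] y [-0.18  -0.125 -0.064] z [0.038 0.06  0.067]
```

View pics/a4.png

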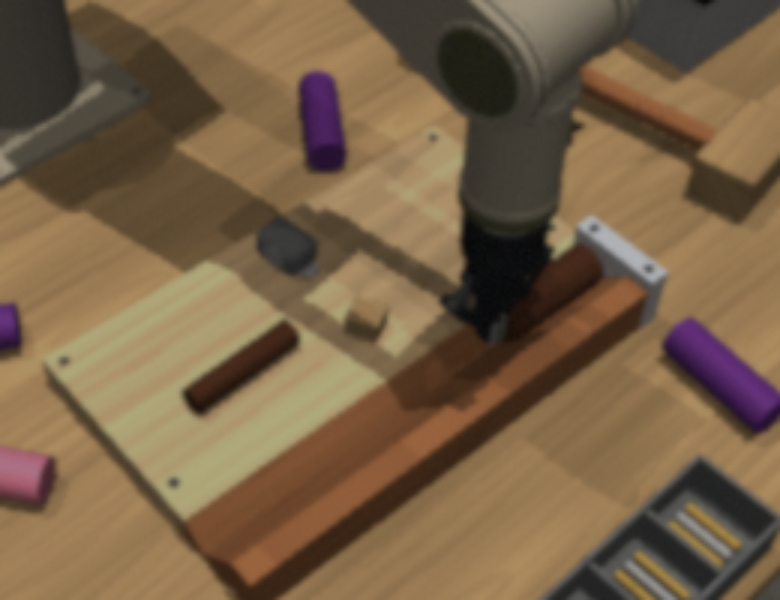

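The bar is moving and its far end, at about (600,262), is roughly a centimetre from the stop. I'll creep forward and watch the force.

Emit:
{"fn": "send_rows", "kwargs": {
  "steps": [
    [0,1.5,0,0],
    [0,3,0,0],
    [0,4.5,0,0],
    [0,6,0,0],
    [0,6,0,0]
  ]
}}

```text
time_s: 10.05
ee_pos: [0.6266, 0.1232, 0.0543]
tcp_rot: [[-0.999, 0.039, 0.0], [0.039, 0.999, 0.0], [-0.0, 0.0, -1.0]]
force: [-0.3, -0.3, 0.1]
width: -0.0001
grip_force: 0.0
```

Emit:
{"fn": "send_rows", "kwargs": {
  "steps": [
    [0,1,0,0],
    [0,2,0,0],
    [0,2,0,0]
  ]
}}

```text
time_s: 10.35
ee_pos: [0.6266, 0.1248, 0.0543]
tcp_rot: [[-0.999, 0.039, 0.0], [0.039, 0.999, -0.0], [-0.0, -0.0, -1.0]]
force: [-0.0, -2.3, 1.4]
width: 0.0002
grip_force: 1.0
```

Emit:
{"fn": "send_rows", "kwargs": {
  "steps": [
    [0,1,0,0],
    [0,1.5,0,0],
    [0,1.5,0,0]
  ]
}}

```text
time_s: 10.65
ee_pos: [0.6266, 0.1249, 0.0543]
tcp_rot: [[-0.999, 0.039, -0.0], [0.039, 0.999, -0.002], [0.0, -0.002, -1.0]]
force: [-0.6, -7.4, 1.9]
width: -0.0001
grip_force: 4.1
```

The tool has stalled with 7 N along −y, so the bar is against the stop. I'll back off, lift and check.

Emit:
{"fn": "send_rows", "kwargs": {
  "steps": [
    [0,-2,0,0],
    [0,-8,0,0],
    [0,-20,0,0],
    [0,-25,20,0],
    [0,-25,60,0],
    [0,-40,100,0],
    [-40,-80,120,0],
    [-80,-120,120,0],
    [-120,-160,120,0],
    [-120,-160,120,0],
    [-120,-160,120,0]
  ]
}}

```text
time_s: 11.75
ee_pos: [0.5047, -0.0361, 0.1743]
tcp_rot: [[-0.999, 0.042, -0.0], [0.042, 0.999, -0.001], [0.0, -0.001, -1.0]]
force: [0.2, 0.5, -0.4]
width: 0.0001
grip_force: 0.0
```

```bash
python3 look.py a5
```

```text
11.8 [ 0.50592687 -0.03497778  0.17460679] [ 1.19067642  0.11425026 -0.17689552]
TCP cradle -0.11505223207655223 -0.07073095779886154
[333 200  40  35 661] x [-0.015  0.01   0.026] y [0.104 0.155 0.225] z [0.032 0.059 0.068]
[261 219 125  97 820] x [0.067 0.068 0.07 ] y [-0.224 -0.025  0.222] z [0.022 0.037 0.054]
[231 221  40  37 508] x [-0.162 -0.108 -0.1  ] y [-0.18  -0.119 -0.049] z [0.036 0.059 0.067]
[288 243  43  31 276] x [0.006 0.024 0.04 ] y [-0.096 -0.028  0.048] z [0.022 0.039 0.055]
```

View pics/a5.png

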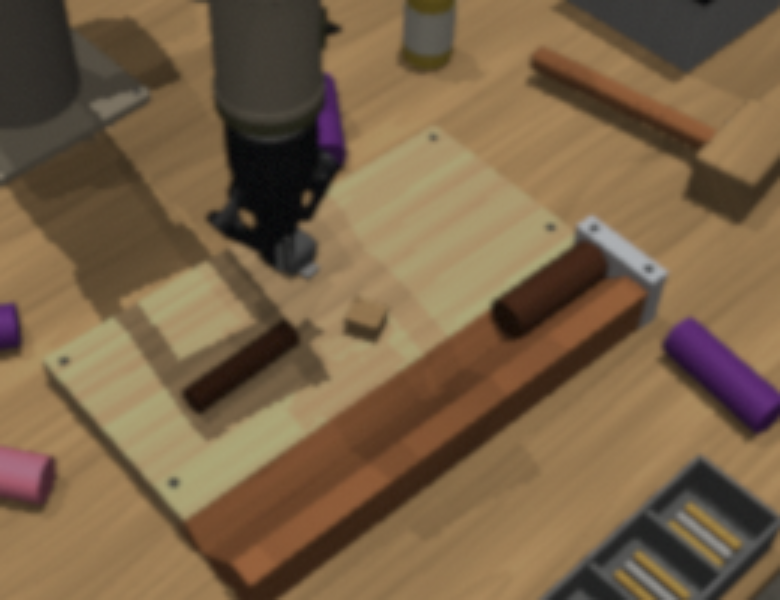

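The bar is seated in the groove with its far end at the stop, about (600,262). Everything else is in place and the arm is clear.

```bash
python3 -c "
from workcell import manip
print(manip.finish_job())"
```

```text
the job is handed in; nothing more can be done
None
```

I rolled the thick bar into the V-groove and pushed it against the end stop, then handed the job in. The last picture shows it seated at the stop and everything in view where it was, but the hand-in returned no verdict.

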